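Raise the ratchet prop four clicks and lay the batten level

ROBOT

A 7-joint arm with a two-finger parallel gripper is mounted at the origin on the work surface; the furniture and walls round the work are solid. World frame = base frame: x ahead of the robot, y to its left, z up, the work surface at z = 0. Lengths are in mm, angles in rad, forces in N, time in s.
With the tool pointing down it reaches from about 350 to 775 mm from the base axis. Payload 3.1 kg.
Tool frame: the origin (TCP) lies at the very end of the fingers, on their centre line; the grasp point (between the pads) lies 19 mm behind it; z points along the fingers, y is the direction in which the jaws open and shut (so a half turn about z gives the same grasp; the last joint's range is limited). The gripper opens to 85 mm and grips with 20 to 120 N. Pads are 22 mm wide; open, the fingers measure 114 mm over their backs; the gripper's body (76 mm by 85 mm) begins 54 mm behind the grasp point. The pads swing forward as they close: fully open they stand 13 mm farther back than shut.
Start: joints at [1.1, 0.311, 0.014, 1.512, -0.004, 1.319, -0.027], TCP at [228.712, -500.208, 231.304] pointing down, gripper open.
Joint ranges: [-2.7, 2.7], [-0.3, 1.91], [-1.27, 1.3], [0.12, 2.57], [-1.44, 4.58], [0.2, 2.03], [-3.05, 3.05]. Speed limits (rad/s): [2.79, 2.79, 3.14, 3.14, 3.14, 3.14, 3.14].

INTERFACE

Orientations are given as [roll, pitch, yaw] about the fixed x, y, z axes, in that order (R = Rz(yaw) Ry(pitch) Rx(roll)).
In Python, from workcell import * gives the robot as it stands.
- The arm moves only by the tool move_arm, never from a script. Its arguments are lists of equal length, an entry for each row: "linear": the shift along the world's x, y, z in mm, a list of three; "rot": the turn, a rotation vector about the world's x, y, z in degrees, a list of three; "jaw": the closure, from 0 (fully open) to 1 (shut). A call has 1 to 8 rows; each row shifts and turns the pose as measured when the row begins; what a row does not reach is not made up. A row lasts 1/12 s, in which the tool goes at most 41.7 mm and 7.16 degrees, less where a joint would pass 70% of its speed; a pose out of reach is approached as far as the arm can. A call is refused whole if a number of a shift passes 41.7 or a number of a turn 7.16, either way. A call with a gripper value outside its range is refused whole. The fingers move at their own pace and stop on an object; "newtons" is the grip in N (left out, the last holds). Time passes only in rows, so rows that do not move let the fingers close. It gives the time, the measured TCP pose, the force and the opening at its end, in the units of the state.
- get_state(): the state, without advancing time (a new reading comes with each control period).
- read_camera(name): name is "side" or "top"; returns a dict with "img" (420x560x3 uint8, red, green, blue), "vfov" (degrees; the focal length in pixels is half the picture's height over the tangent of half this angle, whatever the lens; pixels are square), "cx", "cy" (the principal point, pixels), "T" (4x4, takes a point from camera to world coordinates). Camera axes: x right, y down, z forward; pixel columns grow to the right and rows downward; lengths in mm; the calibration is good to about 2 mm. A picture is of the moment at which its call begins. There is no depth.
- sign_off(): hands the job in, once; it reports no verdict.
The state is a dict: "clock": time; "joint_pos": joint angles; "dq": joint speeds; "joint_torque": joint torques, N m; "tool_pos": TCP position; "ee_rot": TCP orientation; "ft_force": force on the tool from outside, world axes, zero at the start; "ft_torque": the same for the moment, N m; "finger_gap": finger opening in mm.
Only numpy, scipy, OpenCV 4.12 (cv2) and the standard library are available. Lean on these libraries where they do the work, as an engineer would, in place of code of your own. Each camera call takes 0.05 s, during which the arm holds its last target. There are 200 camera calls.

TASK

Set the batten up level on the bench stand: pull the ratchet prop straight up by its head until its pawl has clicked four times (never a fifth), then press the head down with about 10 to 15 N, and never 20 N or more, so that the fourth tooth sits firmly on the pawl. Then gently lay the batten flat across the prop's trough and the fixed rest's trough, about half-way along, let go, and leave the mug, caliper, clamp and wooden block alone.

Things in the scene. Friction and masses are not known exactly. Their poses are not given: they have to be found in the camera images.
- stand: Bench stand screwed down: dark steel plate 95x205x10 mm (x, y, z; y along it). Origin: centre of its underside, on the bench. At y = +55 mm a grey guide tube (about 33 mm square, top 92 mm above the bench), out of which the ratchet prop's column rises; at y = -55 mm the fixed rest post, 28 mm thick. Each carries a like steel trough along y (see rest_floor).
- rest_floor (a point): Centre of the trough floor of the fixed rest, 186 mm above the bench. Axes as the stand's. Both troughs are open above and at their ends, run along the stand's y, and are 50 mm wide over all in x, 40 mm between the lips, 36 mm long in y; floor 14 mm thick, lips 13 mm above the floor.
- column_head (a point): Point on the axis of the prop's head (its trough), 13 mm above the head's underside, 14 mm below the lip tops. Axes as the stand's. Grip the head across x by the outer faces of its lips, 50 mm apart. Fully down it is 131 mm above the bench (underside 26 mm above the tube); it starts 0 to 6 mm higher. On the fourth tooth it is 182 to 188 mm up, the trough about level with the rest's.
- column: The prop's column with its head: 16 mm square steel bar, five rack teeth 12 mm apart on its -x face. Slides only vertically; a tight fit (about 4 N friction, weight about 3 N) holds it wherever it is left, so it does not drop onto the pawl by itself. First click 10 to 23 mm up from the start; travel ends 8 mm above the fifth tooth. Origin on its axis, at bench level when fully down.
- pawl: Spring pawl: small steel finger in a bracket on the tube's -x side, leaning 45 degrees up into the rack. Each rising tooth pushes it aside over about 6 mm, adding some 4 to 6 N to the pull of about 7 N; then the added force falls away: a click; the pawl is fully under the tooth 1 to 2 mm further up, and the next tooth meets it 5 mm up. Origin on its pivot, 23 mm below where a tooth rests.
- fourth_notch (a point): Point on the column's axis at the level of the underside of the fourth tooth. The tooth is seated when this is at the level of pawl_block's origin.
- pawl_block: Dark steel bracket clamped round the guide tube that carries the pawl. Its clamped height differs by up to 3 mm either way from one setup to the next. Origin on the column's axis at the level on which a tooth rests on the pawl (nominally 82 mm above the bench).
- batten_center (a point): Centre of the loose batten, a plain dark red-brown wooden bar 30x170x20 mm (x, y, z), lying flat on the bench; its y axis runs along it. Its centre is 10 mm above its underside. About 65 g. Take it across its 30 mm width at the middle.
- batten: The same batten; origin at the centre of its underside.
- mug: Bystander: cream mug, 80 mm across, 91 mm tall, origin under its centre.
- caliper: Bystander: steel caliper 65x200x11 mm lying flat, origin under its centre.
- offcut_3: Bystander: pale wooden block 45x60x45 mm, origin under its centre.
- spring_clamp: Bystander: black spring clamp 77x145x26 mm lying flat, origin under its centre.

How it is judged (in metres and radians):
On the way:
1. with the batten still down on the bench, the column stands on its fourth tooth (within 3 mm of seated) and is pressed down so that the pawl bears more than 8 N, for 0.2 s (z of fourth_notch in the frame of pawl_block between -0.003 and 0.003 m and contact force between column and pawl above 8 N and height (world z) of batten_center below 0.1 m), for 0.2 s.
At the end, for the whole second after the job is handed in: The column stands on its fourth tooth (fourth notch within 3 mm of the pawl's bearing level). The batten lies still and flat in both troughs, bearing on both, level within 0.06 rad, its middle within 25 mm of half-way between them along the stand and 12 mm across (z of fourth_notch in the frame of pawl_block between -0.003 and 0.003 m and contact force between batten and column above 0.05 N and angle between the z axis of batten_center and the z axis of stand, either way round below 0.06 rad and angle between the y axis of batten_center and the y axis of stand, either way round below 0.3 rad and y of batten_center in the frame of stand between -0.025 and 0.025 m and x of batten_center in the frame of stand between -0.012 and 0.012 m and linear speed of batten below 0.02 m/s); the robot touches nothing.
It fails at once if the column is raised as far as the fifth click (11 mm or more above the fourth) (z of fourth_notch in the frame of pawl_block above 0.011 m).
It fails at once if the pawl is loaded with more than 25 N (contact force between column and pawl above 25 N).
It fails at once if a bystander is moved by more than 30 mm (distance of any of mug, caliper, offcut_3, spring_clamp from where it was at the start of the episode above 0.03 m).
It also fails if it takes over 72 s, if anything falls off the work surface, if the arm or the gripper's body presses on something with over 40 N, if the wrist force passes 120 N, or if a joint passes its speed limit or range.

## Working session

There is one attempt and no reset: what is moved stays moved. The work goes in short steps, Python scripts to look and compute and a tool call to move; the robot and the scene stay as the last step left them, time stands still between calls to the robot, and variables do not carry over. Pictures are saved under pics/ and viewed, about 8 in all and at most 12, crops included, and the job is handed in when it is done.

Besides the shell and the picture viewer there is one more tool, called as name(argument=value, ...) on one line, values as JSON. move_arm: Moves the arm, as the interface text tells. Its arguments: {"type":"object","properties":{"linear":{"type":"array"},"rot":{"type":"array"},"jaw":{"type":"array"},"newtons":{"type":"number"}},"required":["linear","rot","jaw"]}

```bash
ls; mkdir -p pics; python3 - <<'E'
from workcell import *
import cv2
print(get_state())
for n in("side","top"):
    c=read_camera(n); cv2.imwrite(f"pics/{n}0.png",c["img"][:,:,::-1]); print(n,c["vfov"],c["cx"],c["cy"],c["T"])
E
```

```text
pics
{'clock': 0.0, 'joint_pos': array([ 1.10031286,  0.31174541,  0.01400799,  1.51305923, -0.0044019 ,
        1.31918059, -0.02721756]), 'dq': array([ 4.93181800e-04, -9.78741582e-05, -1.59940355e-03, -1.36424413e-04,
        6.17690610e-04,  2.33346250e-04,  8.21559577e-04]), 'joint_torque': array([ 1.17341719e-04, -3.79921067e+01,  1.46276280e-01, -2.30593336e+01,
        1.23546206e-02,  1.36944285e-02,  1.85859801e-05]), 'tool_pos': array([ 228.37323467, -499.5493408 ,  230.20938866]), 'ee_rot': array([-3.13923296e+00,  9.99681289e-05,  4.28827093e-01]), 'ft_force': array([-0.02528313,  1.47304323,  0.23579649]), 'ft_torque': array([ 0.02832438,  0.03309587, -0.02337674]), 'finger_gap': 85.50106334461333}
side 54.85362324414136 285.893723373487 208.39962574457147 [[-9.99676252e-01  2.28826976e-03 -2.53407912e-02  6.55154741e+02]
 [ 2.32145506e-02  4.89708835e-01 -8.71576928e-01  1.01626622e+03]
 [ 1.04152062e-02 -8.71883032e-01 -4.89603414e-01  7.24981599e+02]
 [ 0.00000000e+00  0.00000000e+00  0.00000000e+00  1.00000000e+00]]
top 54.166997832830404 284.3263173193249 212.6504673090417 [[-1.92776093e-02 -9.93117484e-01  1.15525046e-01  4.41025141e+02]
 [-9.99813187e-01  1.93105039e-02 -8.34528393e-04 -5.63258117e+01]
 [-1.40206212e-03 -1.15519552e-01 -9.93304217e-01  1.66218336e+03]
 [ 0.00000000e+00  0.00000000e+00  0.00000000e+00  1.00000000e+00]]
```

View pics/side0.png

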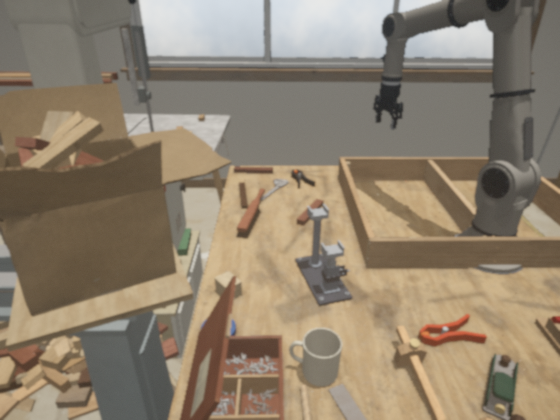

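View pics/top0.png

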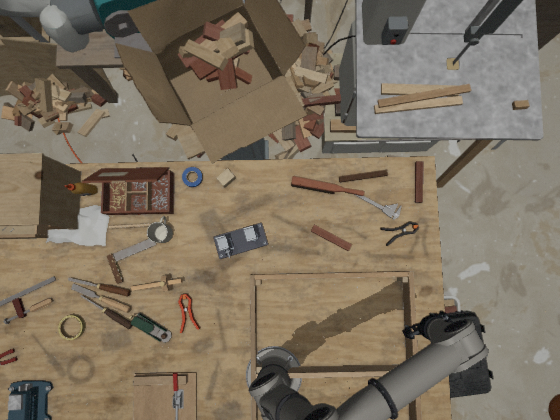

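```bash
cat > h.py <<'E'
import numpy as np, cv2
def ray(c,u,v):
    f=210/np.tan(np.radians(c["vfov"])/2)
    d=c["T"][:3,:3]@np.array([(u-c["cx"])/f,(v-c["cy"])/f,1]); return c["T"][:3,3],d
def onz(c,u,v,z):
    o,d=ray(c,u,v); return o+d*(z-o[2])/d[2]
def proj(c,p):
    f=210/np.tan(np.radians(c["vfov"])/2)
    q=c["T"][:3,:3].T@(np.array(p)-c["T"][:3,3]); return c["cx"]+f*q[0]/q[2],c["cy"]+f*q[1]/q[2]
E
python3 - <<'E'
import cv2,numpy as np
t=cv2.imread("pics/top0.png");s=cv2.imread("pics/side0.png")
a=cv2.resize(t[210:270,200:360],None,fx=5,fy=5,interpolation=cv2.INTER_CUBIC)
b=cv2.resize(s[195:305,270:370],None,fx=5,fy=5,interpolation=cv2.INTER_CUBIC)[:, :]
cv2.imwrite("pics/ct.png",a);cv2.imwrite("pics/cs.png",b)
h=cv2.cvtColor(t,cv2.COLOR_BGR2HSV)[220:255,305:360]
print(h[17,25],h[2,2])
E
```

```text
[  9 118 106] [ 17  90 145]
```

View pics/ct.png

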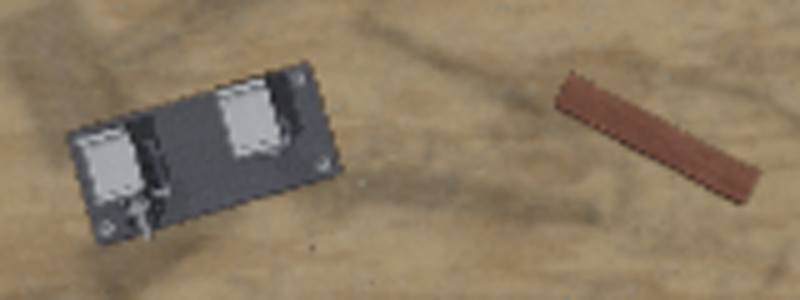

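View pics/cs.png

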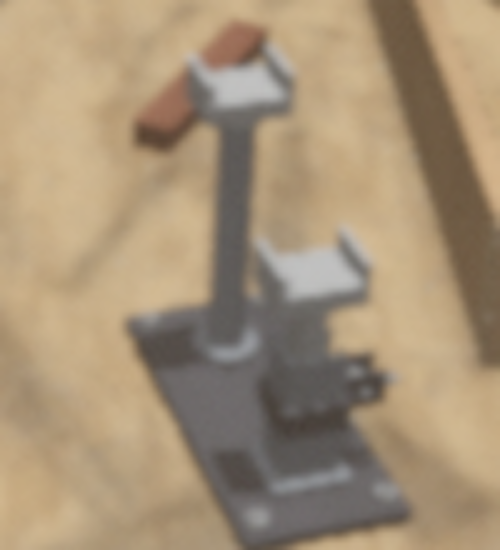

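The top crop shows the prop head at about (222,243), the rest trough at (250,234) and the batten at (331.5,237.5), all in full-picture pixels. The side crop shows the head on the near post and the pawl on the image right (world −x). Next I'll measure with masks.

```bash
python3 - <<'E'
from workcell import *
from h import *
c=read_camera("top"); 
K=4; im=cv2.resize(c["img"],None,fx=K,fy=K,interpolation=cv2.INTER_CUBIC); hsv=cv2.cvtColor(im,cv2.COLOR_RGB2HSV)
H,S,V=[hsv[...,i].astype(int) for i in range(3)]
def blobs(m,x0,y0,x1,y1,zs,n):
    w=np.zeros(m.shape,np.uint8); w[y0*K:y1*K,x0*K:x1*K]=m[y0*K:y1*K,x0*K:x1*K]*255
    for k in sorted(cv2.findContours(w,0,2)[0],key=cv2.contourArea)[::-1][:n]:
        b=(cv2.boxPoints(cv2.minAreaRect(k))+.5)/K-.5
        for z in zs:
            P=np.array([onz(c,*p,z)[:2] for p in b]); e=P[1]-P[0],P[2]-P[1]
            L=[np.linalg.norm(q) for q in e]; d=e[int(np.argmax(L))]
            print(b.mean(0).round(1),"z",z,"ctr",P.mean(0).round(1),"size",np.round(L,1),"ang",np.degrees(np.arctan2(d[1],d[0])).round(1))
print("batten");blobs((H<14)&(S>95)&(V<140),305,218,360,258,[20],1)
print("troughs");blobs((S<40)&(V>130),205,215,270,260,[145,186,199],2)
print("plate");blobs(((S<60)),205,215,275,265,[10],1)
E
```

```text
batten
[330.9 237.5] z 20 ctr [ 528.7 -241.5] size [ 32.7 171. ] ang -119.2
troughs
[249.6 233.7] z 145 ctr [541.8  72.4] size [37.8 56.4] ang -163.4
[249.6 233.7] z 186 ctr [539.1  68.9] size [36.7 54.8] ang -163.4
[249.6 233.7] z 199 ctr [538.2  67.8] size [36.4 54.4] ang -163.4
[221.9 242.5] z 145 ctr [511.3 174.7] size [38.  51.3] ang -162.5
[221.9 242.5] z 186 ctr [509.4 168.4] size [37.  49.9] ang -162.5
[221.9 242.5] z 199 ctr [508.8 166.4] size [36.7 49.5] ang -162.5
plate
[240.6 241. ] z 10 ctr [522.  120.1] size [209.4 103.9] ang -75.1
```

move_arm(linear=[[15, 37, 6], [15, 37, 6], [15, 37, 6], [15, 37, 6], [15, 37, 6], [15, 37, 6], [15, 37, 0], [15, 37, 0]], rot=[[0, 0, 7], [0, 0, 7], [0, 0, 7], [0, 0, 7], [0, 0, 7], [0, 0, 7], [0, 0, 7], [0, 0, 7]], jaw=[0, 0, 0, 0, 0, 0, 0, 0], newtons=60)

```text
clock: 0.82
tool_pos: [341.4, -199.9, 262.6]
ee_rot: [-3.135, 0.008, 1.418]
ft_force: [1.7, -0.1, -0.3]
finger_gap: 85.4
```

move_arm(linear=[[17, 37, 3], [17, 37, 0], [17, 37, 0], [17, 37, 0], [17, 37, 0], [17, 37, 0], [17, 37, 0], [17, 37, 0]], rot=[[0, 0, 3], [0, 0, 3], [0, 0, 3], [0, 0, 3], [0, 0, 3], [0, 0, 3], [0, 0, 3], [0, 0, 2]], jaw=[0, 0, 0, 0, 0, 0, 0, 0])

```text
clock: 1.48
tool_pos: [475.6, 104.8, 266.3]
ee_rot: [-3.137, 0.014, 1.839]
ft_force: [0.5, -0.0, 0.6]
finger_gap: 85.4
```

move_arm(linear=[[17, 37, 0], [16, 37, 0], [0, 0, 0]], rot=[[0, 0, 0], [0, 0, 0], [0, 0, 0]], jaw=[0, 0, 0])

```text
clock: 1.73
tool_pos: [508.6, 191.1, 264.4]
ee_rot: [-3.137, 0.006, 1.851]
ft_force: [-0.7, 1.9, 0.3]
finger_gap: 85.5
```

move_arm(linear=[[2, -16, -20], [0, 0, -30], [0, 0, -20], [0, 0, 0], [0, 0, 0]], rot=[[0, 0, -1.4], [0, 0, 0], [0, 0, 0], [0, 0, 0], [0, 0, 0]], jaw=[0, 0, 0, 0, 0])

```text
clock: 2.15
tool_pos: [509.6, 180.8, 190.8]
ee_rot: [-3.136, 0.001, 1.838]
ft_force: [0.0, 0.5, 0.1]
finger_gap: 85.3
```

```bash
python3 - <<'E'
from workcell import *
from h import *
s=get_state();print(s["tool_pos"],s["ee_rot"],s["ft_force"])
o=[]
for n in("side","top"):
    c=read_camera(n); u,v=map(int,proj(c,(511,175,160))); print(n,u,v)
    k=c["img"][v-40:v+40,u-40:u+40,::-1]; o.append(cv2.resize(k,None,fx=5,fy=5,interpolation=cv2.INTER_CUBIC))
cv2.imwrite("pics/p5.png",np.hstack(o))
E
```

```text
[509.57092778 180.8345029  190.76218619] [-3.13603549e+00  8.25086234e-04  1.83764575e+00] [0.01178695 0.50427465 0.1471508 ]
side 333 240
top 221 242
```

View pics/p5.png

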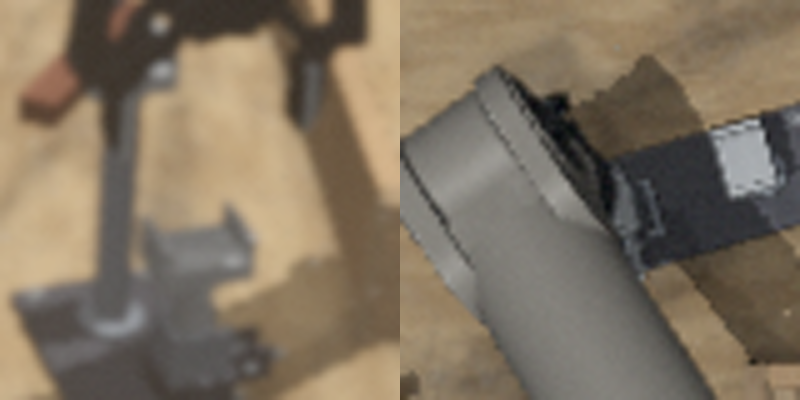

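The picture shows the head at about (203,235) in the left crop with the two fingertips spread evenly about it (115 and 312). I'll descend and grip.

move_arm(linear=[[1, -6, -12], [0, 0, -20], [0, 0, -20], [0, 0, -17], [0, 0, 0], [0, 0, 0]], rot=[[0, 0, -0.6], [0, 0, 0], [0, 0, 0], [0, 0, 0], [0, 0, 0], [0, 0, 0]], jaw=[0, 0, 0, 0, 0, 0])

```text
clock: 2.75
tool_pos: [518.9, 176.7, 132.1]
ee_rot: [3.123, 0.0, 1.823]
ft_force: [-0.0, -0.3, 0.8]
finger_gap: 85.4
```

move_arm(linear=[[0, 0, 0], [0, 0, 0]], rot=[[0, 0, 0], [0, 0, 0]], jaw=[0, 0])

```text
clock: 2.92
tool_pos: [520.7, 177.3, 135.2]
ee_rot: [3.119, 0.0, 1.822]
ft_force: [-0.7, 0.0, 0.3]
finger_gap: 85.3
```

```bash
python3 - <<'E'
from workcell import *
s=get_state();print(s["tool_pos"],s["ee_rot"],s["ft_force"],s["joint_pos"].round(3),s["dq"].round(3), s["joint_torque"].round(2))
E
```

```text
[520.70966154 177.32213351 135.21848073] [3.11873013e+00 2.18101998e-04 1.82221764e+00] [-0.6660053   0.02781782  0.31757166] [ 0.144  0.454 -0.686  1.659  0.32   1.119 -0.376] [ 0.001 -0.017 -0.008 -0.025 -0.005  0.014  0.003] [  0.04 -36.71  -6.45 -20.44   0.05  -0.08  -0.  ]
```

```bash
python3 - <<'E'
from workcell import *
from h import *
a=read_camera("side")["img"][60:340,180:560];b=read_camera("top")["img"][180:400,160:360]
f=lambda i,s:cv2.resize(i[:,:,::-1],s,interpolation=cv2.INTER_CUBIC)
cv2.imwrite("pics/p6.png",np.hstack([f(a,(475,350)),f(b,(318,350))]))
E
```

```text
(no output)
```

View pics/p6.png

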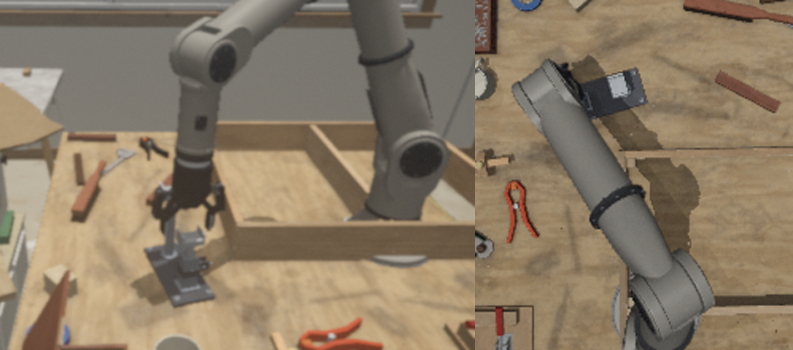

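move_arm(linear=[[0, 0, 0], [0, 0, 0], [0, 0, 0]], rot=[[0, 0, 0], [0, 0, 0], [0, 0, 0]], jaw=[0, 0, 0])

```text
clock: 3.27
tool_pos: [521.8, 178.0, 137.1]
ee_rot: [3.115, 0.0, 1.822]
ft_force: [0.5, 0.3, -0.5]
finger_gap: 85.4
```

move_arm(linear=[[-10, -2, 0], [0, 0, 0]], rot=[[0, 0, 0], [0, 0, 0]], jaw=[0, 0])

```text
clock: 3.43
tool_pos: [511.9, 176.3, 137.4]
ee_rot: [3.114, -0.0, 1.822]
ft_force: [0.2, 0.1, -0.7]
finger_gap: 85.3
```

move_arm(linear=[[0, -1, -4], [0, 0, -4], [0, 0, 0]], rot=[[-0.4, 1.5, 0], [0, 0, 0], [0, 0, 0]], jaw=[0, 0, 0])

```text
clock: 3.68
tool_pos: [512.7, 175.4, 129.8]
ee_rot: [3.14, 0.0, 1.823]
ft_force: [-0.5, -0.2, 0.1]
finger_gap: 85.2
```

move_arm(linear=[[0, 0, -4], [0, 0, -4], [0, 0, 0], [0, 0, 0]], rot=[[0, 0, 0], [0, 0, 0], [0, 0, 0], [0, 0, 0]], jaw=[0, 0, 0, 0])

```text
clock: 4.02
tool_pos: [512.9, 175.5, 120.6]
ee_rot: [3.139, 0.0, 1.823]
ft_force: [-0.7, -0.2, 0.6]
finger_gap: 85.5
```

move_arm(linear=[[-1, 0, -4], [0, 0, -2], [0, 0, 0], [0, 0, 0], [0, 0, 0], [0, 0, 0], [0, 0, 0], [0, 0, 0]], rot=[[0, 0, 0], [0, 0, 0], [0, 0, 0], [0, 0, 0], [0, 0, 0], [0, 0, 0], [0, 0, 0], [0, 0, 0]], jaw=[0, 0, 0.2, 0.3, 0.3, 0.35, 0.4, 0.5], newtons=60)

```text
clock: 4.68
tool_pos: [511.9, 175.7, 114.2]
ee_rot: [3.138, 0.0, 1.824]
ft_force: [0.2, 0.9, -0.9]
finger_gap: 49.9
```

move_arm(linear=[[0, 0, 2], [0, 0, 2], [0, 0, 2]], rot=[[0, 0, 0], [0, 0, 0], [0, 0, 0]], jaw=[0.5, 0.5, 0.5])

```text
clock: 4.93
tool_pos: [511.8, 175.7, 118.0]
ee_rot: [3.139, -0.001, 1.825]
ft_force: [1.4, 1.0, -6.3]
finger_gap: 49.6
```

move_arm(linear=[[0, 0, 1], [0, 0, 1]], rot=[[0, 0, 0], [0, 0, 0]], jaw=[0.5, 0.5])

```text
clock: 5.1
tool_pos: [511.8, 175.7, 119.3]
ee_rot: [3.139, -0.001, 1.825]
ft_force: [2.2, 2.0, -7.3]
finger_gap: 49.4
```

move_arm(linear=[[0, 0, 1], [0, 0, 1]], rot=[[0, 0, 0], [0, 0, 0]], jaw=[0.5, 0.5])

```text
clock: 5.27
tool_pos: [511.8, 175.6, 121.1]
ee_rot: [3.139, -0.001, 1.825]
ft_force: [1.9, 0.8, -7.0]
finger_gap: 49.7
```

move_arm(linear=[[0, 0, 1], [0, 0, 1]], rot=[[0, 0, 0], [0, 0, 0]], jaw=[0.5, 0.5])

```text
clock: 5.43
tool_pos: [511.8, 175.7, 122.8]
ee_rot: [3.139, -0.002, 1.825]
ft_force: [3.8, 1.9, -13.7]
finger_gap: 49.5
```

move_arm(linear=[[0, 0, 1], [0, 0, 1]], rot=[[0, 0, 0], [0, 0, 0]], jaw=[0.5, 0.5])

```text
clock: 5.6
tool_pos: [511.8, 175.7, 123.3]
ee_rot: [3.139, -0.002, 1.825]
ft_force: [4.4, 1.9, -13.9]
finger_gap: 49.6
```

move_arm(linear=[[0, 0, 1], [0, 0, 1]], rot=[[0, 0, 0], [0, 0, 0]], jaw=[0.5, 0.5])

```text
clock: 5.77
tool_pos: [511.8, 175.7, 124.1]
ee_rot: [3.14, -0.003, 1.825]
ft_force: [4.2, 2.7, -14.4]
finger_gap: 49.3
```

move_arm(linear=[[0, 0, 1], [0, 0, 1]], rot=[[0, 0, 0], [0, 0, 0]], jaw=[0.5, 0.5])

```text
clock: 5.93
tool_pos: [511.8, 175.7, 125.5]
ee_rot: [3.14, -0.003, 1.825]
ft_force: [3.5, 3.5, -14.5]
finger_gap: 49.5
```

move_arm(linear=[[0, 0, 1], [0, 0, 1]], rot=[[0, 0, 0], [0, 0, 0]], jaw=[0.5, 0.5])

```text
clock: 6.1
tool_pos: [511.8, 175.7, 127.4]
ee_rot: [3.14, -0.003, 1.825]
ft_force: [3.7, 2.4, -14.7]
finger_gap: 49.4
```

move_arm(linear=[[0, 0, 1], [0, 0, 1]], rot=[[0, 0, 0], [0, 0, 0]], jaw=[0.5, 0.5])

```text
clock: 6.27
tool_pos: [511.8, 175.7, 130.2]
ee_rot: [3.14, -0.003, 1.825]
ft_force: [1.0, 1.6, -6.8]
finger_gap: 49.3
```

move_arm(linear=[[0, 0, 1], [0, 0, 1]], rot=[[0, 0, 0], [0, 0, 0]], jaw=[0.5, 0.5])

```text
clock: 6.43
tool_pos: [511.8, 175.7, 134.4]
ee_rot: [3.139, -0.002, 1.825]
ft_force: [2.9, 0.8, -8.1]
finger_gap: 49.4
```

move_arm(linear=[[0, 0, 1], [0, 0, 1]], rot=[[0, 0, 0], [0, 0, 0]], jaw=[0.5, 0.5])

```text
clock: 6.6
tool_pos: [511.8, 175.7, 136.4]
ee_rot: [3.139, -0.002, 1.825]
ft_force: [5.3, 2.2, -14.0]
finger_gap: 49.4
```

move_arm(linear=[[0, 0, 1], [0, 0, 1]], rot=[[0, 0, 0], [0, 0, 0]], jaw=[0.5, 0.5])

```text
clock: 6.77
tool_pos: [511.8, 175.7, 137.5]
ee_rot: [3.139, -0.003, 1.825]
ft_force: [4.5, 2.7, -14.5]
finger_gap: 49.4
```

move_arm(linear=[[0, 0, 1], [0, 0, 1]], rot=[[0, 0, 0], [0, 0, 0]], jaw=[0.5, 0.5])

```text
clock: 6.93
tool_pos: [511.8, 175.7, 138.3]
ee_rot: [3.139, -0.004, 1.825]
ft_force: [3.4, 1.7, -14.6]
finger_gap: 49.1
```

move_arm(linear=[[0, 0, 1], [0, 0, 1], [0, 0, 1], [0, 0, 1]], rot=[[0, 0, 0], [0, 0, 0], [0, 0, 0], [0, 0, 0]], jaw=[0.5, 0.5, 0.5, 0.5])

```text
clock: 7.27
tool_pos: [511.8, 175.7, 141.1]
ee_rot: [3.14, -0.004, 1.825]
ft_force: [2.9, 2.3, -11.7]
finger_gap: 49.2
```

move_arm(linear=[[0, 0, 1], [0, 0, 1]], rot=[[0, 0, 0], [0, 0, 0]], jaw=[0.5, 0.5])

```text
clock: 7.43
tool_pos: [511.8, 175.7, 144.6]
ee_rot: [3.14, -0.004, 1.825]
ft_force: [1.5, 1.7, -7.3]
finger_gap: 49.3
```

move_arm(linear=[[0, 0, 1], [0, 0, 1]], rot=[[0, 0, 0], [0, 0, 0]], jaw=[0.5, 0.5])

```text
clock: 7.6
tool_pos: [511.8, 175.7, 147.6]
ee_rot: [3.139, -0.003, 1.825]
ft_force: [3.3, 2.6, -15.3]
finger_gap: 49.2
```

move_arm(linear=[[0, 0, 1], [0, 0, 1]], rot=[[0, 0, 0], [0, 0, 0]], jaw=[0.5, 0.5])

```text
clock: 7.77
tool_pos: [511.8, 175.7, 148.9]
ee_rot: [3.139, -0.004, 1.825]
ft_force: [5.0, 2.3, -15.0]
finger_gap: 49.2
```

move_arm(linear=[[0, 0, 1], [0, 0, 1]], rot=[[0, 0, 0], [0, 0, 0]], jaw=[0.5, 0.5])

```text
clock: 7.93
tool_pos: [511.8, 175.7, 149.8]
ee_rot: [3.139, -0.004, 1.825]
ft_force: [4.1, 2.5, -14.3]
finger_gap: 49.4
```

move_arm(linear=[[0, 0, 1], [0, 0, 1]], rot=[[0, 0, 0], [0, 0, 0]], jaw=[0.5, 0.5])

```text
clock: 8.1
tool_pos: [511.8, 175.7, 150.7]
ee_rot: [3.14, -0.005, 1.825]
ft_force: [3.2, 3.8, -14.6]
finger_gap: 49.4
```

move_arm(linear=[[0, 0, 1], [0, 0, 1]], rot=[[0, 0, 0], [0, 0, 0]], jaw=[0.5, 0.5])

```text
clock: 8.27
tool_pos: [511.8, 175.8, 152.0]
ee_rot: [3.14, -0.005, 1.825]
ft_force: [3.6, 2.8, -13.9]
finger_gap: 49.3
```

move_arm(linear=[[0, 0, 1], [0, 0, 1]], rot=[[0, 0, 0], [0, 0, 0]], jaw=[0.5, 0.5])

```text
clock: 8.43
tool_pos: [511.8, 175.7, 155.0]
ee_rot: [3.14, -0.005, 1.825]
ft_force: [2.1, 1.6, -7.7]
finger_gap: 49.5
```

move_arm(linear=[[0, 0, 1], [0, 0, 1]], rot=[[0, 0, 0], [0, 0, 0]], jaw=[0.5, 0.5])

```text
clock: 8.6
tool_pos: [511.8, 175.7, 158.9]
ee_rot: [3.139, -0.004, 1.825]
ft_force: [2.6, 2.6, -15.7]
finger_gap: 49.2
```

move_arm(linear=[[0, 0, 1], [0, 0, 1]], rot=[[0, 0, 0], [0, 0, 0]], jaw=[0.5, 0.5])

```text
clock: 8.77
tool_pos: [511.8, 175.7, 160.5]
ee_rot: [3.139, -0.004, 1.825]
ft_force: [4.6, 2.8, -14.4]
finger_gap: 49.5
```

move_arm(linear=[[0, 0, 1], [0, 0, 1]], rot=[[0, 0, 0], [0, 0, 0]], jaw=[0.5, 0.5])

```text
clock: 8.93
tool_pos: [511.8, 175.7, 161.5]
ee_rot: [3.139, -0.005, 1.825]
ft_force: [4.8, 3.4, -14.2]
finger_gap: 49.2
```

move_arm(linear=[[0, 0, 1], [0, 0, 1]], rot=[[0, 0, 0], [0, 0, 0]], jaw=[0.5, 0.5])

```text
clock: 9.1
tool_pos: [511.8, 175.8, 162.3]
ee_rot: [3.14, -0.006, 1.825]
ft_force: [4.7, 2.7, -14.0]
finger_gap: 49.5
```

Third click was at about 153. The fourth is expected at about 165.

move_arm(linear=[[0, 0, 1], [0, 0, 1]], rot=[[0, 0, 0], [0, 0, 0]], jaw=[0.5, 0.5])

```text
clock: 9.27
tool_pos: [511.8, 175.8, 163.5]
ee_rot: [3.14, -0.006, 1.825]
ft_force: [3.9, 2.6, -13.9]
finger_gap: 49.4
```

move_arm(linear=[[0, 0, 1]], rot=[[0, 0, 0]], jaw=[0.5])

```text
clock: 9.35
tool_pos: [511.8, 175.7, 164.3]
ee_rot: [3.14, -0.006, 1.825]
ft_force: [3.3, 2.9, -12.9]
finger_gap: 49.4
```

move_arm(linear=[[0, 0, 1]], rot=[[0, 0, 0]], jaw=[0.5])

```text
clock: 9.43
tool_pos: [511.8, 175.8, 165.6]
ee_rot: [3.14, -0.006, 1.825]
ft_force: [3.6, 2.6, -9.3]
finger_gap: 49.1
```

move_arm(linear=[[0, 0, 0.8]], rot=[[0, 0, 0]], jaw=[0.5])

```text
clock: 9.52
tool_pos: [511.8, 175.8, 167.4]
ee_rot: [3.14, -0.006, 1.825]
ft_force: [1.9, 2.6, -6.6]
finger_gap: 49.5
```

move_arm(linear=[[0, 0, 0]], rot=[[0, 0, 0]], jaw=[0.5])

```text
clock: 9.6
tool_pos: [511.8, 175.7, 168.5]
ee_rot: [3.14, -0.005, 1.825]
ft_force: [2.1, 1.4, -7.2]
finger_gap: 49.2
```

move_arm(linear=[[0, 0, -1]], rot=[[0, 0, 0]], jaw=[0.5])

```text
clock: 9.68
tool_pos: [511.8, 175.8, 168.7]
ee_rot: [3.139, -0.005, 1.825]
ft_force: [0.9, 0.5, -5.5]
finger_gap: 49.8
```

move_arm(linear=[[0, 0, -0.7]], rot=[[0, 0, 0]], jaw=[0.5])

```text
clock: 9.77
tool_pos: [511.8, 175.7, 168.7]
ee_rot: [3.139, -0.004, 1.825]
ft_force: [2.2, 0.6, -6.6]
finger_gap: 49.1
```

move_arm(linear=[[0, 0, -0.5]], rot=[[0, 0, 0]], jaw=[0.5])

```text
clock: 9.85
tool_pos: [511.8, 175.7, 168.7]
ee_rot: [3.139, -0.004, 1.825]
ft_force: [2.8, 0.9, -6.4]
finger_gap: 49.0
```

move_arm(linear=[[0, 0, -0.5]], rot=[[0, 0, 0]], jaw=[0.5])

```text
clock: 9.93
tool_pos: [511.8, 175.8, 168.7]
ee_rot: [3.138, -0.004, 1.825]
ft_force: [1.2, 0.7, -4.0]
finger_gap: 49.5
```

move_arm(linear=[[0, 0, -0.7], [0, 0, -0.7]], rot=[[0, 0, 0], [0, 0, 0]], jaw=[0.5, 0.5])

```text
clock: 10.1
tool_pos: [511.8, 175.7, 168.7]
ee_rot: [3.138, -0.003, 1.825]
ft_force: [0.8, 0.3, -0.8]
finger_gap: 49.3
```

move_arm(linear=[[0, 0, -0.7], [0, 0, -0.7]], rot=[[0, 0, 0], [0, 0, 0]], jaw=[0.5, 0.5])

```text
clock: 10.27
tool_pos: [511.8, 175.7, 168.7]
ee_rot: [3.138, -0.003, 1.825]
ft_force: [1.4, 0.1, 1.2]
finger_gap: 49.1
```

move_arm(linear=[[0, 0, -0.7], [0, 0, -0.7]], rot=[[0, 0, 0], [0, 0, 0]], jaw=[0.5, 0.5])

```text
clock: 10.43
tool_pos: [511.8, 175.7, 168.3]
ee_rot: [3.137, -0.002, 1.825]
ft_force: [0.6, -0.1, 1.1]
finger_gap: 49.4
```

move_arm(linear=[[0, 0, -0.5], [0, 0, -0.5]], rot=[[0, 0, 0], [0, 0, 0]], jaw=[0.5, 0.5])

```text
clock: 10.6
tool_pos: [511.8, 175.7, 167.7]
ee_rot: [3.137, -0.002, 1.825]
ft_force: [0.8, -0.5, 0.3]
finger_gap: 48.9
```

move_arm(linear=[[0, 0, -0.5]], rot=[[0, 0, 0]], jaw=[0.5])

```text
clock: 10.68
tool_pos: [511.8, 175.7, 167.2]
ee_rot: [3.137, -0.002, 1.825]
ft_force: [0.9, 0.3, 1.0]
finger_gap: 49.2
```

move_arm(linear=[[0, 0, -0.5]], rot=[[0, 0, 0]], jaw=[0.5])

```text
clock: 10.77
tool_pos: [511.8, 175.7, 166.7]
ee_rot: [3.137, -0.002, 1.825]
ft_force: [0.8, 0.1, 0.9]
finger_gap: 49.3
```

move_arm(linear=[[0, 0, -0.5]], rot=[[0, 0, 0]], jaw=[0.5])

```text
clock: 10.85
tool_pos: [511.8, 175.7, 166.1]
ee_rot: [3.137, -0.002, 1.825]
ft_force: [0.8, 1.0, 1.1]
finger_gap: 49.3
```

move_arm(linear=[[0, 0, -0.5]], rot=[[0, 0, 0]], jaw=[0.5])

```text
clock: 10.93
tool_pos: [511.8, 175.7, 165.6]
ee_rot: [3.137, -0.002, 1.825]
ft_force: [0.4, -0.4, 0.6]
finger_gap: 49.1
```

move_arm(linear=[[0, 0, -0.5]], rot=[[0, 0, 0]], jaw=[0.5])

```text
clock: 11.02
tool_pos: [511.8, 175.7, 165.1]
ee_rot: [3.137, -0.002, 1.825]
ft_force: [-0.4, 0.2, 3.0]
finger_gap: 49.4
```

move_arm(linear=[[0, 0, -0.5]], rot=[[0, 0, 0]], jaw=[0.5])

```text
clock: 11.1
tool_pos: [511.8, 175.7, 164.8]
ee_rot: [3.137, -0.002, 1.825]
ft_force: [0.4, -0.9, 4.5]
finger_gap: 49.3
```

move_arm(linear=[[0, 0, -0.5], [0, 0, -0.5]], rot=[[0, 0, 0], [0, 0, 0]], jaw=[0.5, 0.5])

```text
clock: 11.27
tool_pos: [511.9, 175.7, 164.8]
ee_rot: [3.137, -0.002, 1.825]
ft_force: [0.1, -1.0, 6.1]
finger_gap: 49.4
```

move_arm(linear=[[0, 0, -0.5], [0, 0, -0.5]], rot=[[0, 0, 0], [0, 0, 0]], jaw=[0.5, 0.5])

```text
clock: 11.43
tool_pos: [511.9, 175.7, 164.8]
ee_rot: [3.137, -0.001, 1.825]
ft_force: [-0.5, -1.7, 4.5]
finger_gap: 49.4
```

move_arm(linear=[[0, 0, -0.5], [0, 0, -0.5]], rot=[[0, 0, 0], [0, 0, 0]], jaw=[0.5, 0.5])

```text
clock: 11.6
tool_pos: [511.8, 175.7, 164.8]
ee_rot: [3.137, -0.001, 1.825]
ft_force: [-0.1, -1.3, 4.8]
finger_gap: 49.5
```

move_arm(linear=[[0, 0, -1.0], [0, 0, -1.0]], rot=[[0, 0, 0], [0, 0, 0]], jaw=[0.5, 0.5])

```text
clock: 11.77
tool_pos: [511.9, 175.7, 164.5]
ee_rot: [3.136, -0.0, 1.824]
ft_force: [-1.1, -1.8, 8.7]
finger_gap: 49.2
```

move_arm(linear=[[0, 0, -1.0], [0, 0, -1.0]], rot=[[0, 0, 0], [0, 0, 0]], jaw=[0.5, 0.5])

```text
clock: 11.93
tool_pos: [511.9, 175.6, 164.5]
ee_rot: [3.136, 0.0, 1.824]
ft_force: [-0.7, -0.8, 6.9]
finger_gap: 49.4
```

move_arm(linear=[[0, 0, -1.5], [0, 0, -1.5]], rot=[[0, 0, 0], [0, 0, 0]], jaw=[0.5, 0.5])

```text
clock: 12.1
tool_pos: [511.9, 175.7, 164.3]
ee_rot: [3.136, 0.001, 1.824]
ft_force: [-0.4, -1.6, 11.2]
finger_gap: 49.2
```

move_arm(linear=[[0, 0, -1.5], [0, 0, -1.5]], rot=[[0, 0, 0], [0, 0, 0]], jaw=[0.5, 0.5])

```text
clock: 12.27
tool_pos: [511.9, 175.6, 164.3]
ee_rot: [3.135, 0.002, 1.824]
ft_force: [-0.1, -0.6, 10.2]
finger_gap: 49.5
```

move_arm(linear=[[0, 0, -1.9], [0, 0, -1.9]], rot=[[0, 0, 0], [0, 0, 0]], jaw=[0.5, 0.5])

```text
clock: 12.43
tool_pos: [511.9, 175.6, 164.2]
ee_rot: [3.135, 0.003, 1.824]
ft_force: [-0.9, -2.7, 12.6]
finger_gap: 49.4
```

move_arm(linear=[[0, 0, -1.9], [0, 0, -1.9]], rot=[[0, 0, 0], [0, 0, 0]], jaw=[0.5, 0.5])

```text
clock: 12.6
tool_pos: [511.9, 175.6, 164.2]
ee_rot: [3.134, 0.004, 1.824]
ft_force: [-1.3, -1.9, 12.2]
finger_gap: 49.3
```

move_arm(linear=[[0, 0, -1.9], [0, 0, -1.9]], rot=[[0, 0, 0], [0, 0, 0]], jaw=[0.5, 0.5])

```text
clock: 12.77
tool_pos: [511.9, 175.6, 164.2]
ee_rot: [3.134, 0.005, 1.823]
ft_force: [-0.2, -2.4, 12.7]
finger_gap: 49.5
```

move_arm(linear=[[0, 0, -0.5], [0, 0, 0], [0, 0, 0], [0, 0, 0], [0, 0, 0], [0, 0, 0], [0, 0, 0]], rot=[[0, 0, 0], [0, 0, 0], [0, 0, 0], [0, 0, 0], [0, 0, 0], [0, 0, 0], [0, 0, 0]], jaw=[0.5, 0.5, 0.4, 0.3, 0, 0, 0])

```text
clock: 13.35
tool_pos: [511.1, 175.7, 162.2]
ee_rot: [3.136, 0.004, 1.823]
ft_force: [-0.6, -0.4, -0.2]
finger_gap: 85.2
```

move_arm(linear=[[0, 0, 2], [0, 0, 5], [0, 0, 10], [0, 0, 20], [0, 0, 30], [0, 0, 30], [0, 0, 30], [0, 0, 0]], rot=[[0, 0, 0], [0, 0, 0], [0, 0, 0], [0, 0, 0], [0, 0, 0], [0, 0, 0], [0, 0, 0], [0, 0, 0]], jaw=[0, 0, 0, 0, 0, 0, 0, 0])

```text
clock: 14.02
tool_pos: [508.2, 175.2, 296.9]
ee_rot: [3.139, 0.003, 1.824]
ft_force: [0.7, 1.2, -0.2]
finger_gap: 85.3
```

move_arm(linear=[[1, -38, 0], [1, -38, 0], [1, -38, 0], [2, -38, 0], [2, -38, 0], [2, -38, 0], [2, -38, 0], [2, -38, 0]], rot=[[0, 0, -4], [0, 0, -4], [0, 0, -4], [0, 0, -4], [0, 0, -4], [0, 0, -4], [0, 0, -4], [0, 0, -4]], jaw=[0, 0, 0, 0, 0, 0, 0, 0])

```text
clock: 14.68
tool_pos: [519.5, -122.6, 309.4]
ee_rot: [3.116, -0.008, 1.271]
ft_force: [0.9, -0.4, -0.5]
finger_gap: 85.5
```

move_arm(linear=[[2, -38, -10], [1, -38, -20], [1, -20, -20], [0, 0, 0], [0, 0, 0]], rot=[[0, 0, -4], [0, 0, -4], [0, 0, -2], [0, 0, 0], [0, 0, 0]], jaw=[0, 0, 0, 0, 0])

```text
clock: 15.1
tool_pos: [521.8, -235.4, 262.7]
ee_rot: [3.105, -0.002, 1.067]
ft_force: [0.5, 0.6, 0.6]
finger_gap: 85.2
```

move_arm(linear=[[7, -6, -20], [0, 0, -35], [0, 0, -35], [0, 0, -35], [0, 0, -30], [0, 0, -20], [0, 0, 0], [0, 0, 0]], rot=[[1, 1.8, 0], [0, 0, 0], [0, 0, 0], [0, 0, 0], [0, 0, 0], [0, 0, 0], [0, 0, 0], [0, 0, 0]], jaw=[0, 0, 0, 0, 0, 0, 0, 0])

```text
clock: 15.77
tool_pos: [539.0, -227.8, 95.4]
ee_rot: [3.122, -0.015, 1.088]
ft_force: [0.6, -0.7, 0.1]
finger_gap: 85.3
```

move_arm(linear=[[-10, -14, -5], [0, 0, -10], [0, 0, -10], [0, 0, -5], [0, 0, 0], [0, 0, 0]], rot=[[-0.2, 1.4, -1.5], [0, 0, 0], [0, 0, 0], [0, 0, 0], [0, 0, 0], [0, 0, 0]], jaw=[0, 0, 0, 0, 0, 0])

```text
clock: 16.27
tool_pos: [534.5, -243.1, 71.3]
ee_rot: [3.129, -0.001, 1.062]
ft_force: [0.4, 0.0, 0.5]
finger_gap: 85.2
```

```bash
python3 - <<'E'
from workcell import *
from h import *
s=get_state();print(s["tool_pos"],s["ee_rot"])
o=[]
for n,p in(("side",(529,-241,20)),("side",(520,120,150))):
    c=read_camera(n); u,v=map(int,proj(c,p)); print(n,u,v)
    k=c["img"][v-40:v+40,u-40:u+40,::-1]; o.append(cv2.resize(k,None,fx=5,fy=5,interpolation=cv2.INTER_CUBIC))
cv2.imwrite("pics/p7.png",np.hstack(o))
E
```

```text
[ 534.47099453 -243.13234918   71.25526339] [ 3.12900612e+00 -8.78280060e-04  1.06230746e+00]
side 310 208
side 327 231
```

View pics/p7.png

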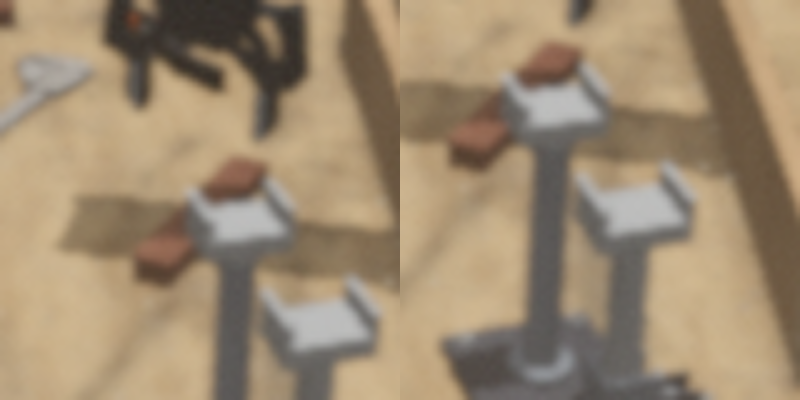

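The picture shows the prop raised almost to the rest's height, and the gripper centred over the batten with fingertips at (137,100) and (265,135) in the left crop.

move_arm(linear=[[-6, 2, -8], [0, 0, -10], [0, 0, -10], [0, 0, -8], [0, 0, -4], [0, 0, 0], [0, 0, 0]], rot=[[0.3, 0.6, 0], [0, 0, 0], [0, 0, 0], [0, 0, 0], [0, 0, 0], [0, 0, 0], [0, 0, 0]], jaw=[0, 0, 0, 0, 0, 0, 0])

```text
clock: 16.95
tool_pos: [527.2, -240.2, 26.7]
ee_rot: [-3.14, -0.001, 1.063]
ft_force: [-0.6, -0.0, 0.1]
finger_gap: 85.4
```

move_arm(linear=[[1, -1, -6], [0, 0, -6], [0, 0, -5], [0, 0, -3], [0, 0, 0], [0, 0, 0]], rot=[[0, 0, 0], [0, 0, 0], [0, 0, 0], [0, 0, 0], [0, 0, 0], [0, 0, 0]], jaw=[0, 0, 0, 0, 0, 0])

```text
clock: 17.45
tool_pos: [529.0, -241.5, 4.9]
ee_rot: [-3.141, -0.001, 1.063]
ft_force: [-0.3, 0.4, -0.5]
finger_gap: 85.5
```

move_arm(linear=[[0, 0, 0], [0, 0, 0], [0, 0, 0], [0, 0, 0], [0, 0, 0], [0, 0, 0], [0, 0, 0], [0, 0, 0]], rot=[[0, 0, 0], [0, 0, 0], [0, 0, 0], [0, 0, 0], [0, 0, 0], [0, 0, 0], [0, 0, 0], [0, 0, 0]], jaw=[0.2, 0.4, 0.5, 0.6, 0.65, 0.7, 0.75, 0.75], newtons=30)

```text
clock: 18.12
tool_pos: [529.9, -241.7, 6.1]
ee_rot: [3.14, -0.001, 1.063]
ft_force: [-0.2, 0.1, -0.2]
finger_gap: 29.2
```

move_arm(linear=[[0, 0, 5], [0, 0, 15], [0, 0, 30], [0, 0, 35], [0, 0, 35], [0, 0, 35], [0, 0, 35], [0, 0, 30]], rot=[[0, 0, 0], [0, 0, 0], [0, 0, 0], [0, 0, 0], [0, 0, 0], [0, 0, 0], [0, 0, 0], [0, 0, 0]], jaw=[0.75, 0.75, 0.75, 0.75, 0.75, 0.75, 0.75, 0.75])

```text
clock: 18.78
tool_pos: [519.1, -237.6, 226.4]
ee_rot: [-3.119, 0.001, 1.064]
ft_force: [-0.0, -0.8, -0.9]
finger_gap: 29.3
```

move_arm(linear=[[0, 20, 20], [0, 30, 10], [0, 35, 0], [0, 38, 0], [0, 38, 0], [0, 38, 0], [0, 38, 0], [0, 30, 0]], rot=[[0, 0, 4], [0, 0, 4], [0, 0, 4], [0, 0, 4], [0, 0, 4], [0, 0, 4], [0, 0, 4], [0, 0, 4]], jaw=[0.75, 0.75, 0.75, 0.75, 0.75, 0.75, 0.75, 0.75])

```text
clock: 19.45
tool_pos: [520.2, 25.5, 272.3]
ee_rot: [3.135, 0.01, 1.624]
ft_force: [0.1, 0.2, -1.0]
finger_gap: 29.3
```

move_arm(linear=[[0, 0, 0], [0, 0, 0]], rot=[[0, 0, 3], [0, 0, 0]], jaw=[0.75, 0.75])

```text
clock: 19.62
tool_pos: [518.3, 37.5, 273.8]
ee_rot: [3.133, 0.005, 1.698]
ft_force: [0.6, -0.5, -1.0]
finger_gap: 29.2
```

move_arm(linear=[[1, 15, 0], [1, 20, 0], [1, 20, 0], [1, 15, 0], [1, 8, 0], [0, 0, 0], [0, 0, 0]], rot=[[0, 0, 1.5], [0, 0, 1.5], [0, 0, 1.5], [0, 0, 1.5], [0, 0, 0.5], [0, 0, 0], [0, 0, 0]], jaw=[0.75, 0.75, 0.75, 0.75, 0.75, 0.75, 0.75])

```text
clock: 20.2
tool_pos: [523.5, 112.8, 274.3]
ee_rot: [3.134, 0.01, 1.801]
ft_force: [-0.5, -0.2, -0.5]
finger_gap: 29.3
```

move_arm(linear=[[1, 8, -5], [0, 0, -10], [0, 0, -12], [0, 0, -10], [0, 0, -5], [0, 0, 0], [0, 0, 0]], rot=[[0.5, 0.5, 1.3], [0, 0, 0], [0, 0, 0], [0, 0, 0], [0, 0, 0], [0, 0, 0], [0, 0, 0]], jaw=[0.75, 0.75, 0.75, 0.75, 0.75, 0.75, 0.75])

```text
clock: 20.78
tool_pos: [525.1, 114.1, 226.4]
ee_rot: [-3.138, 0.002, 1.815]
ft_force: [-0.9, 0.2, -1.5]
finger_gap: 28.9
```

```bash
python3 - <<'E'
from workcell import *
from h import *
s=get_state();print(s["tool_pos"],s["ee_rot"])
o=[]
for n in("side","top"):
    c=read_camera(n); u,v=map(int,proj(c,(524,120,200))); print(n,u,v)
    k=c["img"][v-40:v+40,u-40:u+40,::-1]; o.append(cv2.resize(k,None,fx=5,fy=5,interpolation=cv2.INTER_CUBIC))
cv2.imwrite("pics/p8.png",np.hstack(o))
E
```

```text
[525.09464565 114.14863736 226.40720799] [-3.13771289e+00  2.32254032e-03  1.81486905e+00]
side 326 215
top 234 237
```

View pics/p8.png

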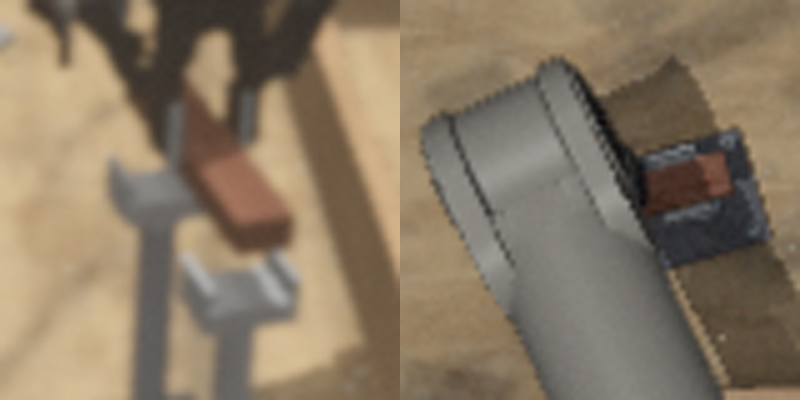

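Both lips of the rest show evenly beside the batten in the right-hand crop (about (670,158) and (690,212)), and the batten's near end lines up with the prop trough in the left. I'll lower it with a 6 mm shift in +y.

move_arm(linear=[[-1, 7, -4], [0, 0, -6], [0, 0, -6], [0, 0, -4], [0, 0, -2], [0, 0, 0], [0, 0, 0]], rot=[[0.1, -0.2, 0.4], [0, 0, 0], [0, 0, 0], [0, 0, 0], [0, 0, 0], [0, 0, 0], [0, 0, 0]], jaw=[0.75, 0.75, 0.75, 0.75, 0.75, 0.75, 0.75])

```text
clock: 21.47
tool_pos: [524.9, 123.3, 204.3]
ee_rot: [3.137, 0.001, 1.824]
ft_force: [-0.9, 0.8, -1.2]
finger_gap: 29.4
```

move_arm(linear=[[-0.5, -2, -2], [0, 0, -3], [0, 0, -2], [0, 0, 0]], rot=[[0, 0, 0], [0, 0, 0], [0, 0, 0], [0, 0, 0]], jaw=[0.75, 0.75, 0.75, 0.75])

```text
clock: 21.8
tool_pos: [524.9, 120.8, 197.0]
ee_rot: [3.136, 0.002, 1.823]
ft_force: [1.4, -0.4, -0.9]
finger_gap: 29.4
```

move_arm(linear=[[0, 0, -0.7], [0, 0, -0.7]], rot=[[0, 0, 0], [0, 0, 0]], jaw=[0.75, 0.75])

```text
clock: 21.97
tool_pos: [525.0, 120.7, 195.6]
ee_rot: [3.136, 0.002, 1.823]
ft_force: [0.4, -0.8, -0.7]
finger_gap: 29.4
```

move_arm(linear=[[0, 0, -0.7], [0, 0, -0.7]], rot=[[0, 0, 0], [0, 0, 0]], jaw=[0.75, 0.75])

```text
clock: 22.13
tool_pos: [525.1, 120.8, 194.2]
ee_rot: [3.135, 0.002, 1.823]
ft_force: [-0.4, -0.2, -0.6]
finger_gap: 29.4
```

move_arm(linear=[[0, 0, -0.7], [0, 0, -0.7]], rot=[[0, 0, 0], [0, 0, 0]], jaw=[0.75, 0.75])

```text
clock: 22.3
tool_pos: [525.2, 120.7, 193.6]
ee_rot: [3.135, 0.002, 1.823]
ft_force: [-0.8, -1.0, 4.7]
finger_gap: 29.3
```

move_arm(linear=[[0, 0, -0.6]], rot=[[0, 0, 0]], jaw=[0.75])

```text
clock: 22.38
tool_pos: [525.2, 120.7, 193.7]
ee_rot: [3.135, 0.002, 1.823]
ft_force: [-2.0, -0.9, 4.0]
finger_gap: 29.1
```

move_arm(linear=[[0, 0, -0.6]], rot=[[0, 0, 0]], jaw=[0.75])

```text
clock: 22.47
tool_pos: [525.2, 120.7, 193.7]
ee_rot: [3.134, 0.002, 1.823]
ft_force: [-1.0, -1.7, 5.0]
finger_gap: 29.2
```

move_arm(linear=[[0, 0, 0], [0, 0, 0], [0, 0, 0], [0, 0, 0], [0, 0, 0], [0, 0, 0], [0, 0, 0], [0, 0, 0]], rot=[[0, 0, 0], [0, 0, 0], [0, 0, 0], [0, 0, 0], [0, 0, 0], [0, 0, 0], [0, 0, 0], [0, 0, 0]], jaw=[0.65, 0.6, 0.55, 0.5, 0.4, 0.3, 0.2, 0.1])

```text
clock: 23.13
tool_pos: [525.6, 121.2, 192.1]
ee_rot: [3.133, 0.002, 1.823]
ft_force: [1.1, 1.0, 0.9]
finger_gap: 76.9
```

move_arm(linear=[[0, 0, 1], [0, 0, 3], [0, 0, 6], [0, 0, 10], [0, 0, 15], [0, 0, 20], [0, 0, 25], [0, 0, 25]], rot=[[0, 0, 0], [0, 0, 0], [0, 0, 0], [0, 0, 0], [0, 0, 0], [0, 0, 0], [0, 0, 0], [0, 0, 0]], jaw=[0, 0, 0, 0, 0, 0, 0, 0])

```text
clock: 23.8
tool_pos: [521.7, 119.6, 299.2]
ee_rot: [-3.139, 0.001, 1.824]
ft_force: [0.8, -0.7, 0.1]
finger_gap: 85.5
```

move_arm(linear=[[-5, -30, 10], [-5, -38, 5], [-5, -38, 0], [-5, -38, 0], [-5, -38, 0], [-5, -30, 0], [0, 0, 0], [0, 0, 0]], rot=[[0, 0, -4], [0, 0, -4], [0, 0, -4], [0, 0, -4], [0, 0, -4], [0, 0, -4], [0, 0, 0], [0, 0, 0]], jaw=[0, 0, 0, 0, 0, 0, 0, 0])

```text
clock: 24.47
tool_pos: [492.1, -94.9, 333.7]
ee_rot: [3.113, -0.002, 1.394]
ft_force: [-0.3, 1.6, 0.0]
finger_gap: 85.4
```

```bash
python3 - <<'E'
from workcell import *
from h import *
s=get_state();print(s["clock"],s["tool_pos"],s["ft_force"],s["dq"].round(3))
o=[]
for n in("side","top"):
    c=read_camera(n); u,v=map(int,proj(c,(524,120,180)))
    k=c["img"][v-40:v+40,u-40:u+40,::-1]; o.append(cv2.resize(k,None,fx=5,fy=5,interpolation=cv2.INTER_CUBIC))
K=4; im=cv2.resize(c["img"],None,fx=K,fy=K,interpolation=cv2.INTER_CUBIC); h=cv2.cvtColor(im,cv2.COLOR_RGB2HSV).astype(int)
m=((h[...,0]<14)&(h[...,1]>95)&(h[...,2]<150)).astype(np.uint8); w=np.zeros_like(m); w[215*K:262*K,200*K:275*K]=m[215*K:262*K,200*K:275*K]
k=max(cv2.findContours(w,0,2)[0],key=cv2.contourArea); b=(cv2.boxPoints(cv2.minAreaRect(k))+.5)/K-.5
P=np.array([onz(c,*p,206)[:2] for p in b]); e=[P[1]-P[0],P[2]-P[1]]; L=[np.linalg.norm(q) for q in e];d=e[int(np.argmax(L))]
print(P.mean(0),L,np.degrees(np.arctan2(d[1],d[0])))
cv2.imwrite("pics/p9.png",np.hstack(o))
E
```

```text
24.4667 [492.14463326 -94.87257746 333.70210512] [-0.32526368  1.56868631  0.03309524] [ 0.064 -0.01   0.037 -0.02   0.04   0.013 -0.004]
[523.78813161 119.99927533] [np.float64(170.37994400420712), np.float64(31.164538682781412)] -75.84502949845441
```

View pics/p9.png

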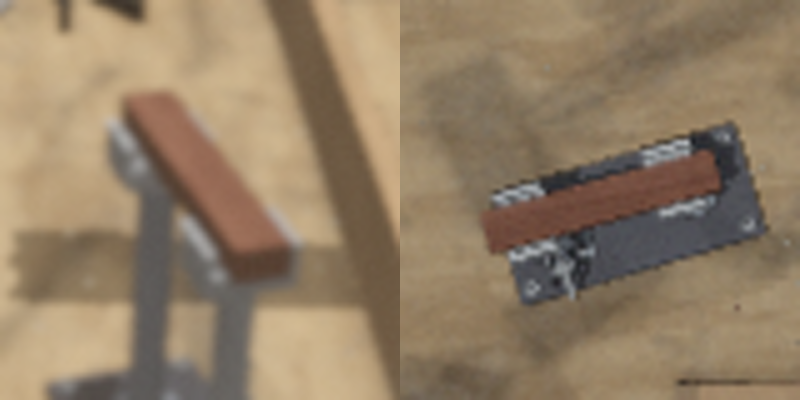

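The batten lies flat in both troughs, with its ends at about (490,230) and (715,170) in the right-hand crop. Its centre is (524,120), and the stand's is about (524,121). I'm handing in.

```bash
python3 -c "
from workcell import *
print(sign_off())"
```

```text
the job is handed in; nothing more can be done
None
```

The batten is set up across both troughs and the job was handed in at about 24.5 s of the 72 s. I have no verdict, since the hand-in reports none.

- **Ratchet:** I pulled the prop up through four clicks, at tool heights of about 129, 141, 153 and 165 mm. I stopped about 3 mm above the fourth, well short of the fifth.
- **Pressing:** I pressed the head down with 10 to 13 N for about 0.7 s. It bore on the pawl from a height of about 165 mm, in line with the fourth tooth.
- **Batten:** I laid it down with about 5 N of contact, let go and backed the arm away.
- **Last checks:** In the final pictures the batten lies in both troughs, between the lips. Its centre is within about 1 mm of the stand's measured centre, and it lines up with the stand within about 2°. The wrist force was about zero and the arm was clear.
- **Not measured directly:** I judged tooth seating and batten level from force, height and pictures only. I did not compare the bystanders' positions before and after, but the arm never worked near them.
- **What went off plan:** On the first approach to the head the tool drifted about 10 mm sideways and stopped short, with no wrist force. I did not find the cause; I corrected it and went down again slowly. Fast moves later drifted by up to about 17 mm and were corrected too.

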